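# Set up a drawer front for spraying

## Task

Set up the plywood spray board: first stand the red rest on the red tape patch and the yellow rest on the yellow patch, each centred and square on its patch, then lay the white drawer front flat across the two rests, centred over them and parallel to the board's edge. Only then bring the paint: first stand the white primer tin in the middle of the black ring directly behind the red rest (farther from the robot), and last the blue topcoat tin in the middle of the ring behind the yellow rest, so that primer and colour each stand behind their own rest. Leave the green tin and the sanding block where they are, and let go of everything at the end.

Things in the scene. Friction and masses are not known exactly. Their poses are not given: they have to be found in the camera images.
- board: Plywood spray board lying fixed on the bench, 240 x 260 x 12 mm (x, y, z). Origin at the centre of its underside; x points away from the robot, y to the robot's left. The two tape patches are centred at x = -55 mm, y = +75 and -75 mm on its top; two painted black rings (84 mm outside, 72 mm inside diameter, flat paint) are centred at x = +65 mm, y = +75 and -75 mm. The bench top is at z = 0.
- mark_red: Red tape patch, 84 x 54 mm (x, y), flat on top of the board at one of the two ends of its near half, fixed to the board (left or right differs from start to start). Origin at its centre, on the board's top face; its axes are parallel to the board's: x away from the robot. The painted ring that belongs to this end of the board is centred 120 mm away along this patch's +x.
- mark_yellow: Yellow tape patch, 84 x 54 mm (x, y), flat on top of the board at one of the two ends of its near half, fixed to the board (left or right differs from start to start). Origin at its centre, on the board's top face; its axes are parallel to the board's: x away from the robot. The painted ring that belongs to this end of the board is centred 120 mm away along this patch's +x.
- rest_red: Loose red plastic rest standing upright on the bench, an upside-down T seen from its end: foot 70 x 40 x 10 mm (x, y, z) with a web 60 mm long (x) and 24 mm thick (y) rising from it to a flat top 40 mm above the underside; about 80 g. Grasp it by the web, across y. Origin at the centre of its underside, x along the web. Same either way round.
- rest_yellow: Loose yellow plastic rest standing upright on the bench, an upside-down T seen from its end: foot 70 x 40 x 10 mm (x, y, z) with a web 60 mm long (x) and 24 mm thick (y) rising from it to a flat top 40 mm above the underside; about 80 g. Grasp it by the web, across y. Origin at the centre of its underside, x along the web. Same either way round.
- panel: Loose white grooved drawer front lying flat on the bench, 60 x 220 x 18 mm (x, y, z), about 160 g. Origin at the centre of its underside, y along its length, z up; same either way round. Grasp it at mid-length across its 60 mm width (x). Across both rests on the board its underside is 52 mm above the bench.
- tin_white: Primer: closed round paint tin with a white body, steel rim and white lid, standing upright; 56 mm diameter, 60 mm high, about 200 g. Origin at the centre of its underside, z up; its yaw means nothing. It goes in the ring behind the red rest.
- tin_blue: Topcoat: closed round paint tin with a blue body, steel rim and blue lid, standing upright; 56 mm diameter, 60 mm high, about 200 g. Origin at the centre of its underside, z up; its yaw means nothing. It goes in the ring behind the yellow rest.
- tin_green: Bystander: closed round paint tin with a green body, steel rim and green lid, standing upright; 56 mm diameter, 60 mm high, about 200 g. Origin at the centre of its underside, z up; its yaw means nothing. Not needed: leave it alone.
- sand_block: Bystander: cork sanding block, 66 x 100 x 25 mm (x, y, z), about 150 g, loose on the bench, leave it alone. Origin at the centre of its underside.

How it is judged:
By the outcome, as a careful person would: the job done as asked, in the order asked, and still so for the second after the job is handed in, with the robot touching nothing.
It also fails if it takes over 144 s, if anything falls off the work surface, if the arm or the gripper's body presses on something with over 40 N, if the wrist force passes 120 N, or if a joint passes its speed limit or range.

## Robot

A 6-joint arm with a two-finger parallel gripper is mounted at the origin on the work surface. World frame = base frame: x ahead of the robot, y to its left, z up, the work surface at z = 0. Lengths are in mm, angles in degrees, forces in N, time in s.
With the tool pointing down it reaches from about 300 to 850 mm from the base axis. Payload 4.2 kg.
Tool frame: the origin (TCP) lies at the very end of the fingers, on their centre line; the grasp point (between the pads) lies 19 mm behind it; z points along the fingers, y is the line along which they close (so a half turn about z gives the same grasp; the last joint's range is limited). The gripper opens to 91 mm and grips with 3 to 60 N. Pads are 32 mm wide; open, the fingers measure 118 mm over their backs; the gripper's body (76 mm by 178 mm) begins 60 mm behind the grasp point.
Start: joints at [-69.041, 18.312, 89.639, -0, 72.044, -1.146], TCP at [216.377, -532.751, 213.976] pointing down, gripper open.
Joint ranges: [-177.97, 177.97], [-48.28, 115.42], [12.27, 149.76], [-77.06, 257.06], [2.81, 150.46], [-146.56, 146.56]. Speed limits (degrees/s): [147.25, 147.25, 180, 180, 180, 180].

## Interface

Orientations are given as [roll, pitch, yaw] about the fixed x, y, z axes, in that order (R = Rz(yaw) Ry(pitch) Rx(roll)).
In Python, from workcell import env, eyes gives the robot as it stands.
- The arm moves only by the tool send_rows, never from a script. Its argument "targets" is text: rows parted by semicolons, each of 7 numbers parted by spaces: the shift along the tool's x, y, z in m, then the turn, a rotation vector about the tool's x, y, z in degrees, then the opening in per cent of the stroke, from 0 (shut) to 100 (fully open). A call has 1 to 12 rows; each row is the pose to reach, as a shift and turn from the pose commanded when the call began, along the tool's axes at that moment; what a row does not reach only later rows make up. A row lasts 1/12 s, in which the tool goes at most 41.7 mm and 7.16 degrees, less where a joint would pass 70% of its speed; a pose out of reach is approached as far as the arm can. A call with a gripper value outside its range is refused whole. The fingers move at their own pace and stop on an object; "grip_force" is the grip in N (left out, the last holds). Time passes only in rows, so rows that repeat a pose let the fingers close. It gives the time, the measured TCP pose, the force, the opening and the grip force at its end, in the units of the state.
- env.state(): the state, without advancing time (a new reading comes with each control period).
- eyes.grab_frame(name): name is "scene" or "top" or "wrist"; returns a dict with "image" (400x640x3 uint8, blue, green, red), "fovy" (degrees; the focal length in pixels is half the picture's height over the tangent of half this angle, whatever the lens; pixels are square), "cx", "cy" (the principal point, pixels), "eye" and "attitude" of the camera in the world. Camera axes: x right, y up, looking along -z (the intrinsics and any distortion apply to the point x, -y, -z); pixel columns grow to the right and rows downward; lengths in mm; the calibration is good to about 2 mm. A picture is of the moment at which its call begins. There is no depth.
- env.job_done(): hands the job in; it is judged then, once.
The state is a dict: "time_s": time; "qpos": joint angles; "qvel": joint speeds; "effort": joint torques, N m; "ee_pos": TCP position; "ee_rot": TCP orientation; "force": force on the tool from outside, world axes, zero at the start; "torque": the same for the moment, N m; "gripper_width": finger opening in mm; "gripper_force": force on a finger pad.
Only numpy, scipy, OpenCV 4.12 (cv2) and the standard library are available. Lean on these libraries where they do the work, as an engineer would, in place of code of your own. Each camera call takes 0.05 s, during which the arm holds its last target. There are 200 camera calls.

## Working session

There is one attempt and no reset: what is moved stays moved. The work goes in short steps, Python scripts to look and compute and a tool call to move; the robot and the scene stay as the last step left them, time stands still between calls to the robot, and variables do not carry over. Pictures are saved under pics/ and viewed, at most 14 in all, crops included, and the job is handed in when it is done.

Besides the shell and the picture viewer there is one more tool, called after ">>>" in YAML: its name, and indented under it one key for each argument. send_rows: Moves the arm, as the interface text tells. Its arguments: {"type":"object","properties":{"targets":{"type":"string"},"grip_force":{"type":"number"}},"required":["targets"]}

```bash
ls; mkdir -p pics
python3 - <<'E'
from workcell import env,eyes
import cv2
for n in("scene","top"):
    f=eyes.grab_frame(n); cv2.imwrite(f"pics/{n}0.png",f["image"]); print(n,{k:v for k,v in f.items() if k!="image"})
print(env.state())
E
```

```text
pics
scene {'fovy': 48.41403054759978, 'cx': 318.87295613460094, 'cy': 196.54531950711183, 'eye': array([1345.67442258,  127.70859685,  854.96918097]), 'attitude': array([46.39136586,  0.96223165, 98.79882382])}
top {'fovy': 57.36818426155135, 'cx': 317.38105522257416, 'cy': 193.51078446046617, 'eye': array([ 4.10062480e+02, -4.19465786e-01,  1.03577858e+03]), 'attitude': array([  6.79314814,  -0.58142219, -90.38961041])}
{'time_s': 0.1, 'qpos': array([-6.90404860e+01,  1.83466713e+01,  8.96990529e+01, -4.02313388e-04,
        7.20448301e+01, -1.14550116e+00]), 'qvel': array([-0.02498428,  0.00035065, -0.21347732, -0.03215084,  0.03879871,
        0.01716428]), 'effort': array([ 8.09472313e-04, -4.13329911e+01, -2.32510972e+01,  7.29493797e-02,
        4.21546481e-02, -5.91048047e-05]), 'ee_pos': array([ 216.21497987, -532.30825443,  213.21992552]), 'ee_rot': array([-1.79909456e+02, -1.42786117e-03,  2.21051384e+01]), 'force': array([-0.27389693, -0.21615549, -0.46694187]), 'torque': array([ 0.02071244, -0.02421087, -0.03937275]), 'gripper_force': 0.0, 'gripper_width': 91.30094952174765}
```

View pics/top0.png

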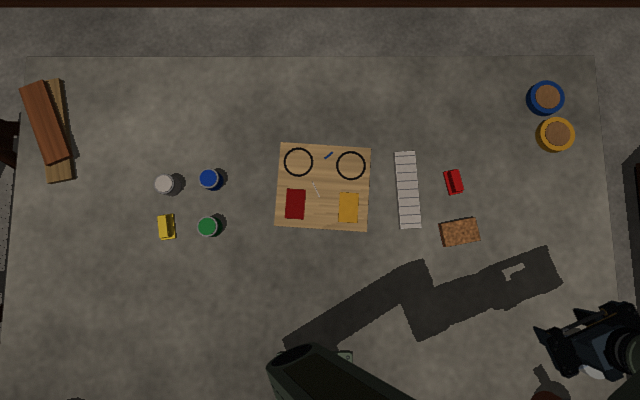

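View pics/scene0.png

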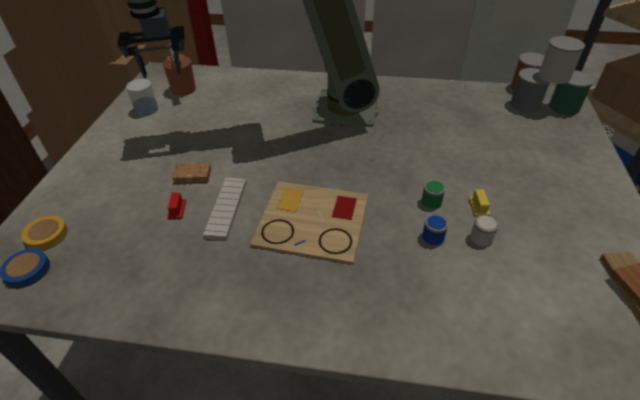

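The top view has up = +x and left = +y. It shows:
- the board at about (323,187), with the red patch at (295,204) and the yellow patch at (348,207)
- the rings at (298,161) and (351,165)
- the panel at (408,190), the red rest at (453,181) and the yellow rest at (167,227)
- the tins: white (165,184), blue (209,179), green (208,226)
- the sanding block at (460,231)

The scene view shows the same layout from the far side.

```bash
cat > h.py <<'E'
import numpy as np, cv2
from scipy.spatial.transform import Rotation as Ro
from workcell import env,eyes
def R_(f): return Ro.from_euler('xyz',f["attitude"],degrees=True).as_matrix()
def foc(f): return 200/np.tan(np.radians(f["fovy"]/2))
def unproj(f,uv,z):
    uv=np.atleast_2d(uv).astype(float);F=foc(f)
    d=np.c_[(uv[:,0]-f["cx"])/F,-(uv[:,1]-f["cy"])/F,-np.ones(len(uv))]@R_(f).T
    return f["eye"]+d*((z-f["eye"][2])/d[:,2])[:,None]
def proj(f,P):
    c=(np.atleast_2d(P)-f["eye"])@R_(f);F=foc(f)
    return np.c_[f["cx"]+F*c[:,0]/-c[:,2],f["cy"]-F*c[:,1]/-c[:,2]]
def hsv(f): return cv2.cvtColor(f["image"],cv2.COLOR_BGR2HSV)
def mask(f,c):
    h=hsv(f);H,S,V=[h[...,i].astype(int) for i in range(3)]
    return {'red':((H<8)|(H>172))&(S>150)&(V>50),'yellow':(H>20)&(H<33)&(S>150)&(V>70),
     'blue':(H>100)&(H<130)&(S>120)&(V>50),'green':(H>55)&(H<95)&(S>100),
     'orange':(H>14)&(H<33)&(S>150)&(V>70),'white':(S<40)&(V>125),'wood':(H>8)&(H<25)&(S>60)&(V>120)}[c].astype(np.uint8)
def blobs(m,amin=60):
    cs,_=cv2.findContours(cv2.morphologyEx(m,cv2.MORPH_CLOSE,np.ones((3,3))),cv2.RETR_EXTERNAL,cv2.CHAIN_APPROX_NONE)
    return sorted([c[:,0].astype(np.float32) for c in cs if cv2.contourArea(c)>amin],key=lambda c:-cv2.contourArea(c))
def rect(f,c,z):
    w=unproj(f,c,z)[:,:2].astype(np.float32)
    (x,y),(a,b),t=cv2.minAreaRect(w)
    if a<b: a,b,t=b,a,t-90
    return np.round([x,y,a,b,(t+90)%180-90],1)   # t: direction of long side
def go(x,y,z,yaw):
    "shift (m) and turn from the measured pose to a tool-down pose, tool axes"
    s=env.state();R=Ro.from_euler('xyz',s["ee_rot"],degrees=True)
    T=Ro.from_euler('xyz',[180,0,yaw],degrees=True)
    print('shift',np.round(R.inv().apply(np.array([x,y,z])-s["ee_pos"])/1000,4),'turn',np.round((R.inv()*T).as_rotvec(degrees=True),2),'t',s["time_s"])
E
python3 - <<'E'
from h import *
f=eyes.grab_frame("top")
for c,z in(('red',12),('yellow',12),('orange',12),('blue',60),('green',60),('white',18),('wood',12)):
    for b in blobs(mask(f,c),80): print(c,b.mean(0).round(),rect(f,b,z), 'z40',rect(f,b,40)[:2] )
E
```

```text
red [295. 204.] [504.3  51.8  84.6  54.2  -4.2] z40 [501.7  50.4]
red [453. 181.] [ 564.2 -398.2   68.8   45.9   12.5] z40 [ 560.  -387.3]
yellow [167. 226.] [441.8 410.5  68.8  44.    8.2] z40 [440.9 399.3]
orange [557. 133.] [ 703.4 -707.1  100.1   98.2   89.8] z40 [ 695.4 -687.8]
orange [348. 207.] [493.4 -97.8  84.6  54.7  -4.5] z40 [491.1 -95.2]
orange [167. 226.] [441.8 410.5  68.8  44.    8.2] z40 [440.9 399.3]
blue [547.  96.] [ 796.6 -654.    94.8   93.3  -46.7] z40 [ 804.5 -667.4]
blue [207. 178.] [571.4 283.4  43.3  40.9  89.7] z40 [574.7 289.2]
green [210. 226.] [438.9 274.3  63.1  49.9 -84.6] z40 [439.5 279.9]
white [408. 190.] [ 543.1 -265.5  218.5   58.4    2.6] z40 [ 540.2 -259.8]
white [163. 183.] [562.7 421.4  44.9  44.6  45.7] z40 [559.4 412.3]
wood [323. 187.] [553.6 -26.7 258.6 239.3  85.8] z40 [549.6 -26. ]
wood [557. 133.] [ 704.9 -708.2   97.4   95.3   89.8] z40 [ 696.8 -688.9]
wood [164. 229.] [441.2 411.6  68.4  42.2  10.6] z40 [440.4 400.3]
```

```bash
python3 -c "
from h import *
go(540,-393,190,12)"
```

```text
shift [ 0.3524 -0.0073  0.0233] turn [-8.00e-02  1.00e-02  1.01e+01] t 0.15
```

>>> send_rows:
  targets: "0.352 -0.007 0.023 0 0 10.1 100;0.352 -0.007 0.023 0 0 10.1 100;0.352 -0.007 0.023 0 0 10.1 100;0.352 -0.007 0.023 0 0 10.1 100;0.352 -0.007 0.023 0 0 10.1 100;0.352 -0.007 0.023 0 0 10.1 100;0.352 -0.007 0.023 0 0 10.1 100;0.352 -0.007 0.023 0 0 10.1 100;0.352 -0.007 0.023 0 0 10.1 100;0.352 -0.007 0.023 0 0 10.1 100;0.352 -0.007 0.023 0 0 10.1 100;0.352 -0.007 0.023 0 0 10.1 100"
  grip_force: 20

```text
time_s: 1.15
ee_pos: [539.1, -394.0, 190.6]
ee_rot: [-180.0, 0.1, 12.0]
force: [-0.4, -0.2, -0.4]
gripper_width: 91.4
gripper_force: 0.0
```

Run:
```python
from h import *
f=eyes.grab_frame("wrist"); cv2.imwrite("pics/w1.png",f["image"])
s=env.state();print(s["time_s"],s["ee_pos"],s["ee_rot"],{k:v for k,v in f.items() if k!="image"})
for b in blobs(mask(f,'red'),200): print(b.mean(0).round(),rect(f,b,10),rect(f,b,40))
```

```text
1.2 [ 538.75331521 -394.31506456  190.88410442] [-1.79992087e+02  5.02401939e-02  1.19500665e+01] {'fovy': 59.248313959519606, 'cx': 321.72912140727993, 'cy': 200.28067677369816, 'eye': array([ 602.91498268, -379.96992036,  360.31902804]), 'attitude': array([-1.37558591e+01,  1.57574941e-02, -7.79946286e+01])}
[332. 157.] [ 562.8 -399.1   69.8   38.7   12. ] [ 566.2 -397.5   63.8   35.4   12. ]
```

View pics/w1.png

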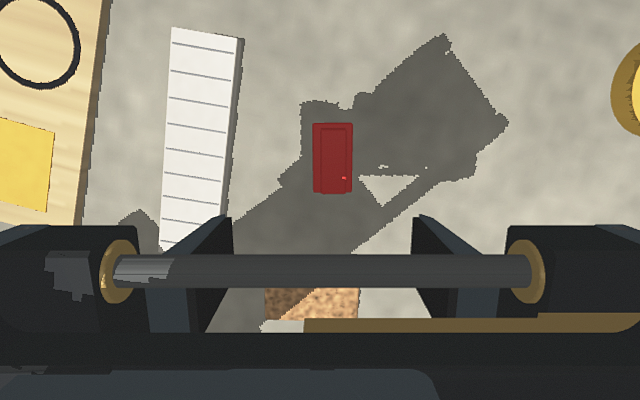

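The wrist view shows the red rest at pixel (332,157) with its foot square on to the gripper. Its centre is (562.8, -399.1), yaw 12. The gripper can go straight down over it.

```bash
python3 -c "
from h import *
go(562.8,-399.1,14,12)"
```

```text
shift [0.0227 0.0097 0.1769] turn [-0.01  0.05 -0.05] t 1.2
```

>>> send_rows:
  targets: "0.0227 0.0097 0.03 0 0 0 100;0.0227 0.0097 0.06 0 0 0 100;0.0227 0.0097 0.09 0 0 0 100;0.0227 0.0097 0.12 0 0 0 100;0.0227 0.0097 0.145 0 0 0 100;0.0227 0.0097 0.16 0 0 0 100;0.0227 0.0097 0.17 0 0 0 100;0.0227 0.0097 0.177 0 0 0 100;0.0227 0.0097 0.177 0 0 0 100;0.0227 0.0097 0.177 0 0 0 100"

```text
time_s: 2.03
ee_pos: [564.2, -399.4, 14.9]
ee_rot: [179.9, -0.1, 12.0]
force: [-0.7, -0.5, 0.3]
gripper_width: 91.1
gripper_force: 0.0
```

>>> send_rows:
  targets: "0 0 0 0 0 0 20;0 0 0 0 0 0 20;0 0 0 0 0 0 20;0 0 0 0 0 0 20;0 0 0 0 0 0 15;0 0 0 0 0 0 15;0 0 0 0 0 0 15;0 0 0 0 0 0 15;0 0 0 0 0 0 15;0 0 0 0 0 0 15;0 0 0 0 0 0 15;0 0 0 0 0 0 15"

```text
time_s: 3.03
ee_pos: [564.1, -398.6, 13.9]
ee_rot: [180.0, 0.0, 12.0]
force: [0.7, -0.3, -0.7]
gripper_width: 24.2
gripper_force: 20.0
```

>>> send_rows:
  targets: "0 0 -0.02 0 0 0 15;0 0 -0.05 0 0 0 15;0 0 -0.08 0 0 0 15;0 0 -0.1 0 0 0 15;0 0 -0.1 0 0 0 15"

```text
time_s: 3.45
ee_pos: [566.5, -400.4, 119.5]
ee_rot: [179.6, -0.4, 12.0]
force: [-0.2, 0.6, -0.3]
gripper_width: 24.0
gripper_force: 20.0
```

```bash
python3 -c "
from h import *
go(505,52,110,-4.2);print(env.state()['gripper_width'])"
```

```text
shift [ 0.0338 -0.4553  0.0063] turn [ 0.37 -0.44 16.2 ] t 3.45
23.977379417678204
```

>>> send_rows:
  targets: "0.003 -0.038 0 0 0 2 15;0.006 -0.076 0 0 0 4 15;0.009 -0.114 0 0 0 6 15;0.012 -0.152 0 0 0 8 15;0.015 -0.19 0 0 0 10 15;0.018 -0.228 0 0 0 12 15;0.021 -0.266 0 0 0 14 15;0.024 -0.304 0 0 0 16.2 15;0.027 -0.342 0 0 0 16.2 15;0.03 -0.38 0 0 0 16.2 15;0.033 -0.418 0 0 0 16.2 15;0.035 -0.44 0 0 0 16.2 15"

```text
time_s: 4.45
ee_pos: [504.9, 42.2, 112.8]
ee_rot: [-180.0, 0.2, -4.1]
force: [1.2, -0.2, -0.9]
gripper_width: 23.9
gripper_force: 20.0
```

>>> send_rows:
  targets: "0.001 -0.013 0 0 0 0 15;0.001 -0.013 0 0 0 0 15;0.001 -0.013 0 0 0 0 15;0.001 -0.013 0 0 0 0 15;0.001 -0.013 0 0 0 0 15;0.001 -0.013 0 0 0 0 15"

```text
time_s: 4.95
ee_pos: [508.9, 50.7, 113.8]
ee_rot: [180.0, 0.0, -4.3]
force: [0.5, 0.2, -1.9]
gripper_width: 23.9
gripper_force: 20.0
```

Run:
```python
from h import *
f=eyes.grab_frame("wrist"); cv2.imwrite("pics/w2.png",f["image"])
for c in('red','orange'):
  for b in blobs(mask(f,c),200): print(c,b.mean(0).round(),rect(f,b,12))
go(505,52,27,-4.2)
```

```text
red [322. 202.] [503.8  51.2  81.4  60.9  -4.3]
red [322. 302.] [417.9  57.4  44.4  27.5  85.7]
orange [508. 202.] [492.5 -98.2  81.7  53.4  -4.1]
shift [-0.004  -0.0009  0.0869] turn [ 0.01  0.   -0.1 ] t 5.0
```

View pics/w2.png

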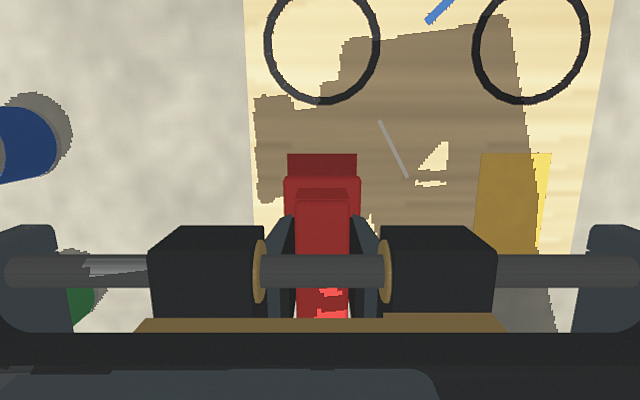

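The rest is held square, above the red patch. The patch's far edge is at row 153, columns 287–357, and the foot's far top edge is at row 177, columns 285–360.

Run:
```python
from h import *
f=eyes.grab_frame("wrist")
a=unproj(f,[[287,153.5],[357,153.5],[480,153],[552,153]],12);b=unproj(f,[[284.5,177],[360.5,177]],110)
u=np.array([np.cos(np.radians(-4.2)),np.sin(np.radians(-4.2))])
print(a[:2].mean(0)[:2]-42*u,a[2:].mean(0)[:2]-42*u,b.mean(0)[:2]-35*u, np.ptp(b,0))
print(env.state()['ee_pos']); go(505,52,27,-4.2)
```

```text
[502.84784448  51.13269286] [492.03768117 -97.85922684] [508.59189437  50.59836222] [ 2.8494952  37.90132566  0.        ]
[508.86185442  51.05583217 113.8652493 ]
shift [-0.0039 -0.0007  0.0869] turn [ 0.01  0.   -0.08] t 5.05
```

>>> send_rows:
  targets: "-0.005 -0.0006 0.025 0 0 0 15;-0.005 -0.0006 0.045 0 0 0 15;-0.005 -0.0006 0.06 0 0 0 15;-0.005 -0.0006 0.07 0 0 0 15;-0.005 -0.0006 0.078 0 0 0 15;-0.005 -0.0006 0.083 0 0 0 15;-0.005 -0.0006 0.086 0 0 0 15;-0.005 -0.0006 0.0875 0 0 0 15;-0.005 -0.0006 0.0875 0 0 0 15;-0.005 -0.0006 0.0875 0 0 0 15;-0.005 -0.0006 0.0875 0 0 0 15;-0.005 -0.0006 0.0875 0 0 0 15"

```text
time_s: 6.05
ee_pos: [504.1, 53.0, 26.9]
ee_rot: [-180.0, -0.1, -4.2]
force: [-0.0, -0.5, -1.0]
gripper_width: 23.9
gripper_force: 20.0
```

>>> send_rows:
  targets: "0 0.0006 0.001 0 0 0 15;0 0.0006 0.001 0 0 0 15;0 0.0006 0.001 0 0 0 15;0 0.0006 0.001 0 0 0 70;0 0.0006 0.001 0 0 0 70;0 0.0006 0.001 0 0 0 70;0 0.0006 0.001 0 0 0 70;0 0.0006 0.001 0 0 0 70;0 0.0006 0.001 0 0 0 70"

```text
time_s: 6.8
ee_pos: [503.7, 52.3, 25.3]
ee_rot: [180.0, 0.0, -4.2]
force: [0.4, -0.3, -0.2]
gripper_width: 61.1
gripper_force: 0.0
```

>>> send_rows:
  targets: "0 0 -0.02 0 0 0 100;0 0 -0.05 0 0 0 100;0 0 -0.09 0 0 0 100;-0.03 0 -0.13 0 0 0 100;-0.06 0 -0.15 0 0 0 100;-0.06 0 -0.15 0 0 0 100;-0.06 0 -0.15 0 0 0 100;-0.06 0 -0.15 0 0 0 100;-0.06 0 -0.15 0 0 0 100"

```text
time_s: 7.55
ee_pos: [444.2, 56.6, 174.3]
ee_rot: [180.0, 0.1, -4.2]
force: [0.7, -0.3, -0.1]
gripper_width: 90.8
gripper_force: 0.0
```

Run:
```python
from h import *
f=eyes.grab_frame("wrist"); cv2.imwrite("pics/w3.png",f["image"][60:280,180:580])
for c in('red','orange'):
  for b in blobs(mask(f,c),200): print(c,b.mean(0).round(),rect(f,b,12),rect(f,b,52))
h=hsv(f); print(h[150:205:3,318]) 
go(430,395,170,9)
```

```text
red [323. 119.] [503.6  51.3  82.5  53.4  -4.2] [504.2  51.4  72.6  47.   -4.2]
orange [480. 124.] [492.1 -98.3  81.8  53.1  -4.2] [494.2 -80.2  71.9  46.7  -4.2]
[[  1 166 144]
 [  1 168 143]
 [  1 169 142]
 [  1 172 129]
 [  1 165 108]
 [  0 173 106]
 [ 19  77 136]
 [ 18  83 126]
 [ 24  70 255]
 [ 24  64 246]
 [ 23  66 241]
 [ 24  63 241]
 [ 23  61 243]
 [ 23  62 245]
 [ 23  28 204]
 [ 23  28 201]
 [ 26  27 196]
 [ 26  26 194]
 [ 25  25 190]]
shift [-0.0389 -0.3364  0.004 ] turn [  0.02   0.13 -13.21] t 7.6
```

View pics/w3.png

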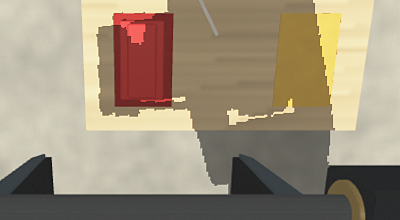

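The red rest is upright and square on the red patch, whose crop outline is columns 115–173 and rows 13–106. I'll check the centring numerically, since the patch and foot differ in brightness.

Run:
```python
from h import *
f=eyes.grab_frame("wrist")
im=f["image"][60:180,270:380]
im=cv2.resize(np.clip(im.astype(float)*1.8,0,255).astype(np.uint8),None,fx=5,fy=5,interpolation=cv2.INTER_CUBIC)
# predicted outlines: patch and foot (top z=22) if centred at patch
c=np.array([503.6,51.4]);t=np.radians(-4.2);R=np.array([[np.cos(t),-np.sin(t)],[np.sin(t),np.cos(t)]])
for a,b,z,col in((42,27,12,(0,255,0)),(35,20,22,(255,255,0)),(30,12,52,(255,255,255))):
    P=np.array([[a,b],[a,-b],[-a,-b],[-a,b]])@R.T+c
    q=(proj(f,np.c_[P,[z]*4])-[270,60])*5+2
    cv2.polylines(im,[q.astype(np.int32)],True,col,1)
cv2.imwrite("pics/w3b.png",im)
```

```text
(no output)
```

View pics/w3b.png

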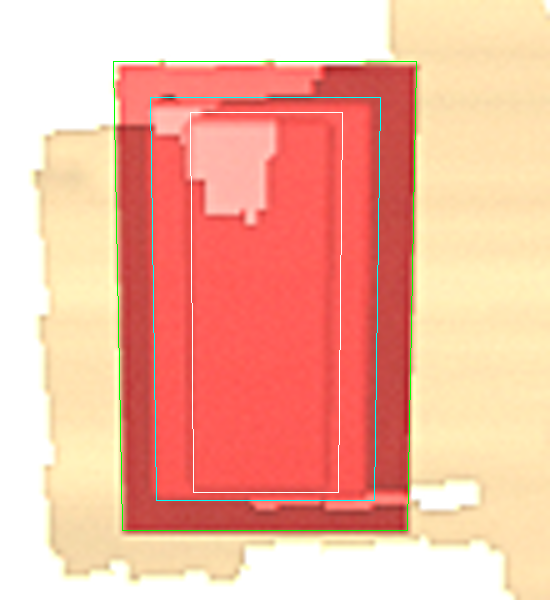

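The red rest is centred to within about 1 mm of the overlay, so it's good. Next is the yellow rest.

>>> send_rows:
  targets: "-0.003 -0.034 0.004 0 0 -2 100;-0.006 -0.068 0.004 0 0 -4 100;-0.01 -0.105 0.004 0 0 -6 100;-0.015 -0.145 0.004 0 0 -8 100;-0.02 -0.185 0.004 0 0 -10 100;-0.025 -0.225 0.004 0 0 -12 100;-0.03 -0.265 0.004 0 0 -13.2 100;-0.035 -0.3 0.004 0 0 -13.2 100;-0.039 -0.32 0.004 0 0 -13.2 100;-0.039 -0.336 0.004 0 0 -13.2 100;-0.039 -0.336 0.004 0 0 -13.2 100;-0.039 -0.336 0.004 0 0 -13.2 100"

```text
time_s: 8.65
ee_pos: [429.5, 395.0, 169.7]
ee_rot: [179.9, 0.1, 9.1]
force: [-1.0, -0.1, -0.1]
gripper_width: 91.5
gripper_force: 0.0
```

Run:
```python
from h import *
f=eyes.grab_frame("wrist"); cv2.imwrite("pics/w4.png",f["image"])
for b in blobs(mask(f,'orange'),300): print(b.mean(0).round(),rect(f,b,10),rect(f,b,40))
```

```text
(no output)
```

View pics/w4.png

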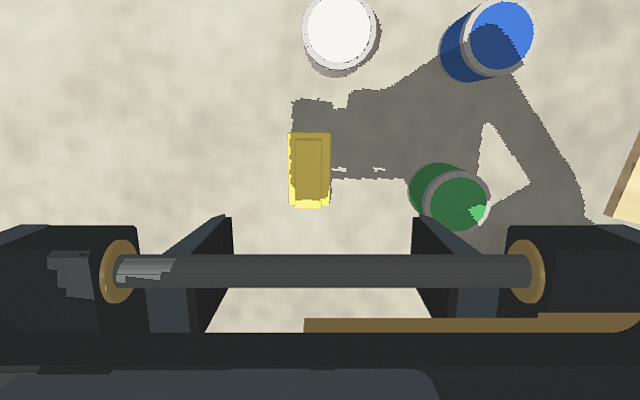

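The yellow rest is at (310,170), nearly square to the tool. The green tin at (449,195) will be clear on the right. The white tin's lid is at (338,28) and the blue lid at about (502,35).

Run:
```python
from h import *
f=eyes.grab_frame("wrist")
h=hsv(f); m=((h[...,0]>20)&(h[...,0]<35)&(h[...,1]>95)).astype(np.uint8)
for b in blobs(m,500): 
  if b[:,0].max()<500:
    r=rect(f,b,10);print(b.mean(0),r,rect(f,b,40));go(r[0]+.3,r[1],14,r[4])
print(unproj(f,[[338,28]],60))
```

```text
[308.07175 168.2556 ] [440.3 409.   72.5  39.7   9. ] [445.2 408.7  65.9  36.1   9. ]
shift [ 0.0135 -0.0136  0.1564] turn [ 0.09  0.1  -0.02] t 8.75
[115.54651 268.26358] [309.7 585.4  69.1  33.9  -3.8] [326.5 569.   62.8  30.9  -3.8]
shift [-0.088  -0.2083  0.1562] turn [ 0.1   0.08 12.78] t 8.75
[[556.22786591 402.34132127  60.        ]]
```

>>> send_rows:
  targets: "0.0146 -0.0136 0.03 0 0 0 100;0.0146 -0.0136 0.06 0 0 0 100;0.0146 -0.0136 0.09 0 0 0 100;0.0146 -0.0136 0.115 0 0 0 100;0.0146 -0.0136 0.135 0 0 0 100;0.0146 -0.0136 0.146 0 0 0 100;0.0146 -0.0136 0.153 0 0 0 100;0.0146 -0.0136 0.1565 0 0 0 100;0.0146 -0.0136 0.1565 0 0 0 100;0.0146 -0.0136 0.1565 0 0 0 100"

```text
time_s: 9.58
ee_pos: [442.6, 410.8, 16.0]
ee_rot: [-179.9, -0.1, 9.0]
force: [-0.0, -0.3, -0.8]
gripper_width: 91.1
gripper_force: 0.0
```

>>> send_rows:
  targets: "0 0 0 0 0 0 15;0 0 0 0 0 0 15;0 0 0 0 0 0 15;0 0 0 0 0 0 15;0 0 0 0 0 0 15;0 0 0 0 0 0 15;0 0 0 0 0 0 15;0 0 0 0 0 0 15;0 0 0 0 0 0 15;0 0 0 0 0 0 15;0 0 0 0 0 0 15;0 0 0 0 0 0 15"

```text
time_s: 10.58
ee_pos: [441.9, 410.3, 14.9]
ee_rot: [180.0, 0.0, 9.0]
force: [0.6, -0.3, -0.6]
gripper_width: 24.0
gripper_force: 20.0
```

>>> send_rows:
  targets: "0 0 -0.02 0 0 0 15;0 0 -0.05 0 0 0 15;0 0 -0.08 0 0 0 15;0 0 -0.11 0 0 0 15;0 0 -0.12 0 0 0 15;0 0 -0.12 0 0 0 15;0 0 -0.12 0 0 0 15"

```text
time_s: 11.17
ee_pos: [441.5, 410.1, 134.3]
ee_rot: [180.0, 0.0, 9.0]
force: [-0.7, 0.4, -0.8]
gripper_width: 23.9
gripper_force: 20.0
```

```bash
python3 -c "
from h import *
go(493,-98.5,134,-4.2)"
```

```text
shift [-2.880e-02  5.104e-01  5.000e-04] turn [ 0.03  0.03 13.2 ] t 11.1667
```

>>> send_rows:
  targets: "-0.001 0.02 0 0 0 1.5 15;-0.003 0.058 0 0 0 3 15;-0.0055 0.098 0 0 0 5 15;-0.008 0.138 0 0 0 7 15;-0.01 0.178 0 0 0 9 15;-0.0125 0.218 0 0 0 11 15;-0.0145 0.258 0 0 0 13.2 15;-0.017 0.298 0 0 0 13.2 15;-0.019 0.338 0 0 0 13.2 15;-0.0215 0.378 0 0 0 13.2 15;-0.0235 0.416 0 0 0 13.2 15;-0.0255 0.45 0 0 0 13.2 15"

```text
time_s: 12.17
ee_pos: [485.4, -40.2, 132.6]
ee_rot: [180.0, 0.3, -4.2]
force: [0.9, 0.4, -1.2]
gripper_width: 23.8
gripper_force: 20.0
```

```bash
python3 -c "
from h import *
go(493,-98.5,114,-4.2)"
```

```text
shift [0.012  0.0576 0.0185] turn [ 0.01  0.27 -0.04] t 12.1667
```

>>> send_rows:
  targets: "0.006 0.03 0.01 0 0 0 15;0.011 0.052 0.02 0 0 0 15;0.011 0.059 0.02 0 0 0 15;0.011 0.059 0.02 0 0 0 15;0.011 0.059 0.02 0 0 0 15;0.011 0.059 0.02 0 0 0 15;0.011 0.059 0.02 0 0 0 15;0.011 0.059 0.02 0 0 0 15"

```text
time_s: 12.83
ee_pos: [493.9, -96.6, 115.2]
ee_rot: [-180.0, -0.0, -4.1]
force: [-0.1, 0.2, -1.3]
gripper_width: 24.0
gripper_force: 20.0
```

Run:
```python
from h import *
f=eyes.grab_frame("wrist"); cv2.imwrite("pics/w5.png",f["image"][110:320,180:480])
print(env.state()['ee_pos']); go(493.0,-98.4,26.5,-4.2)
```

```text
[493.92105407 -96.7344768  115.26311263]
shift [-0.0009  0.0017  0.0888] turn [ 0.   -0.03  0.09] t 12.8833
```

View pics/w5.png

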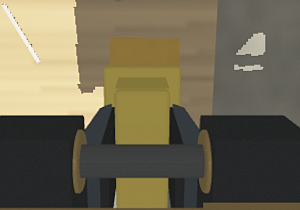

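The yellow rest is held over the yellow patch. In full-frame pixels the patch's far edge is at row 148, columns 289–359, and the foot's far edge is at row 177, columns 284–361.

Run:
```python
from h import *
f=eyes.grab_frame("wrist")
a=unproj(f,[[289,148],[359,148]],12);b=unproj(f,[[284,177],[361,177]],110.5)
u=np.array([np.cos(np.radians(-4.2)),np.sin(np.radians(-4.2))])
print(a.mean(0)[:2]-42*u,b.mean(0)[:2]-35*u,env.state()['ee_pos'])
```

```text
[491.915281   -98.16907604] [493.47466424 -96.88500665] [493.94590486 -96.89268552 115.28275219]
```

>>> send_rows:
  targets: "-0.001 0.0017 0.025 0 0 0 15;-0.001 0.0017 0.045 0 0 0 15;-0.001 0.0017 0.06 0 0 0 15;-0.001 0.0017 0.071 0 0 0 15;-0.001 0.0017 0.079 0 0 0 15;-0.001 0.0017 0.084 0 0 0 15;-0.001 0.0017 0.087 0 0 0 15;-0.001 0.0017 0.0885 0 0 0 15;-0.001 0.0017 0.0888 0 0 0 15;-0.001 0.0017 0.0888 0 0 0 15;-0.001 0.0017 0.0888 0 0 0 15;-0.001 0.0017 0.0888 0 0 0 15"

```text
time_s: 13.93
ee_pos: [493.1, -99.3, 26.8]
ee_rot: [180.0, -0.1, -4.2]
force: [-0.9, 1.2, 4.8]
gripper_width: 24.0
gripper_force: 20.0
```

>>> send_rows:
  targets: "0 0 0 0 0 0 15;0 0 0 0 0 0 15;0 0 0 0 0 0 70;0 0 0 0 0 0 70;0 0 0 0 0 0 70;0 0 0 0 0 0 70;0 0 0 0 0 0 70;0 0 0 0 0 0 70"

```text
time_s: 14.6
ee_pos: [492.6, -99.3, 26.0]
ee_rot: [180.0, 0.0, -4.2]
force: [-0.1, -0.3, 0.5]
gripper_width: 61.1
gripper_force: 0.0
```

>>> send_rows:
  targets: "0 0 -0.02 0 0 0 100;0 0 -0.05 0 0 0 100;0 0 -0.09 0 0 0 100;-0.03 0 -0.13 0 0 0 100;-0.06 0 -0.15 0 0 0 100;-0.06 0 -0.15 0 0 0 100;-0.06 0 -0.15 0 0 0 100;-0.06 0 -0.15 0 0 0 100;-0.06 0 -0.15 0 0 0 100"

```text
time_s: 15.35
ee_pos: [433.1, -94.9, 175.0]
ee_rot: [-180.0, 0.1, -4.2]
force: [0.2, 0.7, -0.2]
gripper_width: 91.1
gripper_force: 0.0
```

Run:
```python
from h import *
f=eyes.grab_frame("wrist")
h=hsv(f); m=((h[...,0]>20)&(h[...,0]<35)&(h[...,1]>110)).astype(np.uint8)
for b in blobs(m,500): print(b.mean(0),rect(f,b,12),cv2.boundingRect(b))
im=f["image"][60:180,270:380]
im=cv2.resize(np.clip(im.astype(float)*1.3,0,255).astype(np.uint8),None,fx=5,fy=5,interpolation=cv2.INTER_CUBIC)
c=np.array([492.3,-98.3]);t=np.radians(-4.2);R=np.array([[np.cos(t),-np.sin(t)],[np.sin(t),np.cos(t)]])
for a,b,z,col in((42,27,12,(0,255,0)),(35,20,22,(255,255,0)),(30,12,52,(255,255,255))):
    P=np.array([[a,b],[a,-b],[-a,-b],[-a,b]])@R.T+c
    q=(proj(f,np.c_[P,[z]*4])-[270,60])*5+2
    cv2.polylines(im,[q.astype(np.int32)],True,col,1)
cv2.imwrite("pics/w6.png",im)
go(525,-265.5,190,2.6)
```

```text
[319.76416 119.1478 ] [491.7 -98.1  82.8  54.   -4.2] (291, 74, 60, 93)
shift [ 0.1041  0.1634 -0.0155] turn [-0.03  0.12 -6.79] t 15.4
```

View pics/w6.png

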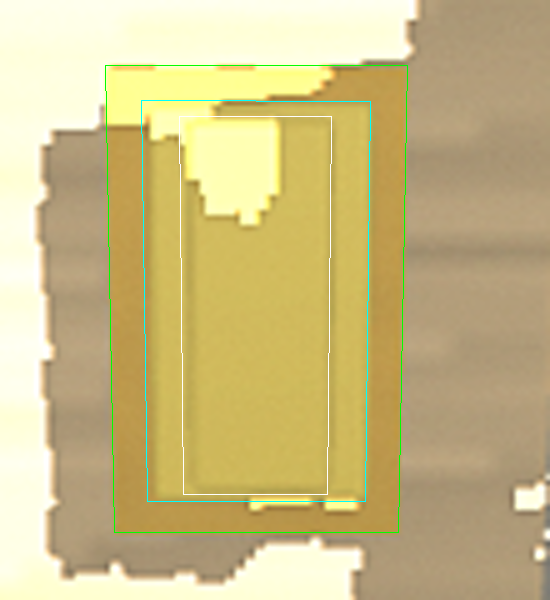

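The yellow rest sits on its overlay within about 0.5 mm. Next is the panel.

>>> send_rows:
  targets: "0.018 0.028 -0.005 0 0 -1 100;0.036 0.056 -0.01 0 0 -2.5 100;0.055 0.086 -0.0155 0 0 -4 100;0.074 0.116 -0.0155 0 0 -5.5 100;0.092 0.144 -0.0155 0 0 -6.8 100;0.104 0.1634 -0.0155 0 0 -6.8 100;0.104 0.1634 -0.0155 0 0 -6.8 100;0.104 0.1634 -0.0155 0 0 -6.8 100;0.104 0.1634 -0.0155 0 0 -6.8 100"

```text
time_s: 16.15
ee_pos: [524.2, -264.8, 190.0]
ee_rot: [-179.9, 0.2, 2.6]
force: [0.3, -0.3, 0.3]
gripper_width: 91.0
gripper_force: 0.0
```

Run:
```python
from h import *
f=eyes.grab_frame("wrist"); cv2.imwrite("pics/w7.png",f["image"])
h=hsv(f); m=((h[...,1]<22)&(h[...,2]>120)).astype(np.uint8)
for b in blobs(m,800): print(b.mean(0),rect(f,b,18),cv2.boundingRect(b))
```

```text
[324.78528 166.4957 ] [ 550.  -265.7  201.6   59.3    2.6] (292, 44, 66, 210)
```

View pics/w7.png

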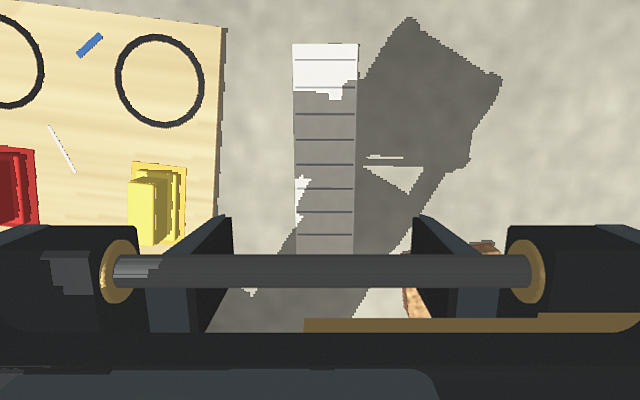

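The wrist view shows the panel square to the tool, with its far edge at row 44, columns 292–358. Its centre is about (541.5, -266), yaw 2.6.

```bash
python3 -c "
from h import *
go(541.5,-266,6,2.6)"
```

```text
shift [0.0177 0.0025 0.1845] turn [-0.09  0.12  0.03] t 16.2
```

>>> send_rows:
  targets: "0.0177 0.002 0.03 0 0 0 100;0.0177 0.002 0.065 0 0 0 100;0.0177 0.002 0.1 0 0 0 100;0.0177 0.002 0.13 0 0 0 100;0.0177 0.002 0.155 0 0 0 100;0.0177 0.002 0.17 0 0 0 100;0.0177 0.002 0.178 0 0 0 100;0.0177 0.002 0.182 0 0 0 100;0.0177 0.002 0.184 0 0 0 100;0.0177 0.002 0.184 0 0 0 100;0.0177 0.002 0.184 0 0 0 100"

```text
time_s: 17.12
ee_pos: [543.2, -266.9, 8.9]
ee_rot: [179.9, -0.1, 2.6]
force: [0.2, -0.6, -0.4]
gripper_width: 91.1
gripper_force: 0.0
```

>>> send_rows:
  targets: "0 0 0 0 0 0 55;0 0 0 0 0 0 55;0 0 0 0 0 0 55;0 0 0 0 0 0 55;0 0 0 0 0 0 55;0 0 0 0 0 0 55;0 0 0 0 0 0 55;0 0 0 0 0 0 55;0 0 0 0 0 0 55"
  grip_force: 30

```text
time_s: 17.87
ee_pos: [542.4, -266.7, 7.8]
ee_rot: [180.0, -0.0, 2.6]
force: [-0.6, -0.5, 1.8]
gripper_width: 59.7
gripper_force: 30.0
```

>>> send_rows:
  targets: "0 0 -0.01 0 0 0 55;0 0 -0.03 0 0 0 55;0 0 -0.055 0 0 0 55;0 0 -0.08 0 0 0 55;0 0 -0.105 0 0 0 55;0 0 -0.13 0 0 0 55;0 0 -0.14 0 0 0 55;0 0 -0.14 0 0 0 55;0 0 -0.14 0 0 0 55"

```text
time_s: 18.62
ee_pos: [542.0, -266.5, 147.2]
ee_rot: [-180.0, 0.0, 2.6]
force: [0.1, 0.1, -2.6]
gripper_width: 59.6
gripper_force: 30.0
```

```bash
python3 -c "
from h import *
go(498.5,-23.5,146,85.8)"
```

```text
shift [-0.0324 -0.2447  0.0013] turn [-2.000e-02  1.000e-02 -8.319e+01] t 18.6167
```

>>> send_rows:
  targets: "-0.003 -0.0206 0 0 0 -7 55;-0.006 -0.041 0 0 0 -14 55;-0.009 -0.062 0 0 0 -21 55;-0.012 -0.082 0 0 0 -28 55;-0.0145 -0.102 0 0 0 -35 55;-0.017 -0.122 0 0 0 -42 55;-0.0195 -0.143 0 0 0 -49 55;-0.022 -0.163 0 0 0 -56 55;-0.0245 -0.184 0 0 0 -63 55;-0.027 -0.204 0 0 0 -70 55;-0.03 -0.225 0 0 0 -77 55;-0.0324 -0.2447 0 0 0 -83.2 55"

```text
time_s: 19.62
ee_pos: [496.9, -22.6, 145.3]
ee_rot: [-179.7, 0.0, 86.1]
force: [-0.2, 0.1, -1.8]
gripper_width: 59.6
gripper_force: 30.0
```

>>> send_rows:
  targets: "0 0 0.01 0 0 0 55;0 0 0.02 0 0 0 55;0 0 0.03 0 0 0 55;0 0 0.03 0 0 0 55;0 0 0.03 0 0 0 55;0 0 0.03 0 0 0 55"

```text
time_s: 20.12
ee_pos: [499.1, -24.4, 117.3]
ee_rot: [-180.0, 0.0, 85.7]
force: [-0.4, 0.5, -1.9]
gripper_width: 59.4
gripper_force: 30.0
```

Run:
```python
from h import *
f=eyes.grab_frame("wrist"); cv2.imwrite("pics/w8.png",f["image"])
print(env.state()['ee_pos'],env.state()['ee_rot'])
go(498.3,-23.5,59,85.8)
```

```text
[499.27089761 -24.3358776  117.67678697] [1.79979580e+02 9.90553987e-03 8.57329438e+01]
shift [ 0.0008 -0.0011  0.0587] turn [ 0.02  0.01 -0.07] t 20.1667
```

View pics/w8.png

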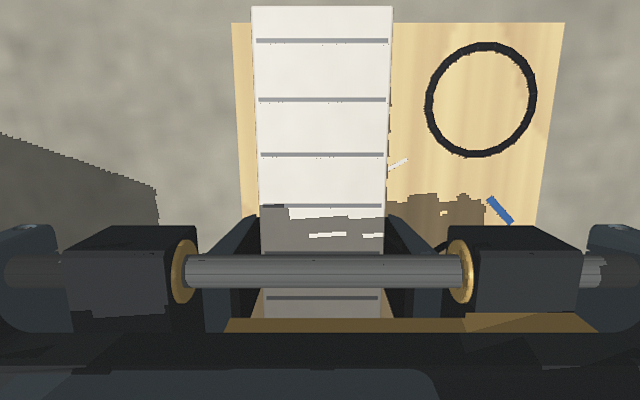

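The panel is held over the rests. Its far edge is at row 6, columns 251–393, and the board's far edge is at row 23, columns 231–565.

Run:
```python
from h import *
f=eyes.grab_frame("wrist")
p=unproj(f,[[251.5,6],[393,6]],128.2);b=unproj(f,[[232,23],[565,23]],12)
t=np.radians(85.75);u=np.array([np.cos(t),np.sin(t)])
print(p, p.mean(0)[:2]-110*u, b, b.mean(0)[:2]-130*u, env.state()['ee_pos'])
# board expected target from board far edge: centre + (-55,0)board
v=np.array([np.sin(t),-np.cos(t)]); print(b.mean(0)[:2]-130*u-55*v)
```

```text
[[477.57098816  87.24193046 128.2       ]
 [535.56010639  82.91053472 128.2       ]] [498.41361335 -24.62128777] [[443.58101189 110.44260494  12.        ]
 [682.02633933  92.63573654  12.        ]] [553.16957188 -28.10335332] [499.34756506 -24.2288016  117.92327494]
[498.3208117  -24.02738636]
```

>>> send_rows:
  targets: "0.001 -0.0009 0.015 0 0 0 55;0.001 -0.0009 0.03 0 0 0 55;0.001 -0.0009 0.04 0 0 0 55;0.001 -0.0009 0.047 0 0 0 55;0.001 -0.0009 0.052 0 0 0 55;0.001 -0.0009 0.0555 0 0 0 55;0.001 -0.0009 0.0575 0 0 0 55;0.001 -0.0009 0.0585 0 0 0 55;0.001 -0.0009 0.0588 0 0 0 55;0.001 -0.0009 0.0588 0 0 0 55;0.001 -0.0009 0.0588 0 0 0 55"

```text
time_s: 21.13
ee_pos: [498.3, -22.7, 59.8]
ee_rot: [179.9, 0.0, 85.8]
force: [-0.6, -0.4, 6.7]
gripper_width: 60.0
gripper_force: 30.0
```

Contact shows in the force reading. I'll open, then rise straight up.

>>> send_rows:
  targets: "0 0 0 0 0 0 70;0 0 0 0 0 0 80;0 0 0 0 0 0 90;0 0 0 0 0 0 100;0 0 0 0 0 0 100;0 0 0 0 0 0 100;0 0 0 0 0 0 100"

```text
time_s: 21.72
ee_pos: [498.1, -22.7, 58.8]
ee_rot: [180.0, 0.0, 85.8]
force: [0.5, -0.5, 0.2]
gripper_width: 91.2
gripper_force: 0.0
```

>>> send_rows:
  targets: "0 0 -0.015 0 0 0 100;0 0 -0.04 0 0 0 100;0 0 -0.075 0 0 0 100;0 0 -0.11 0 0 0 100;0 0 -0.12 0 0 0 100;0 0 -0.12 0 0 0 100;0 0 -0.12 0 0 0 100"

```text
time_s: 22.3
ee_pos: [497.7, -22.6, 178.5]
ee_rot: [-180.0, 0.0, 85.8]
force: [-0.7, -0.3, 0.5]
gripper_width: 91.2
gripper_force: 0.0
```

Run:
```python
from h import *
f=eyes.grab_frame("top"); 
h=hsv(f); m=((h[...,1]<45)&(h[...,2]>125)).astype(np.uint8)
for b in blobs(m,80): print(b.mean(0),rect(f,b,70),cv2.boundingRect(b))
im=f["image"][130:250,130:450]; cv2.imwrite("pics/t2.png",cv2.resize(im,None,fx=2.5,fy=2.5,interpolation=cv2.INTER_CUBIC))
go(540,418,190,-4)
```

```text
[162.67392 183.23914] [554.9 399.9  42.5  42.5  46.4] (155, 175, 17, 17)
shift [ 0.4426  0.0106 -0.0127] turn [-0.11  0.12 89.8 ] t 22.35
```

View pics/t2.png

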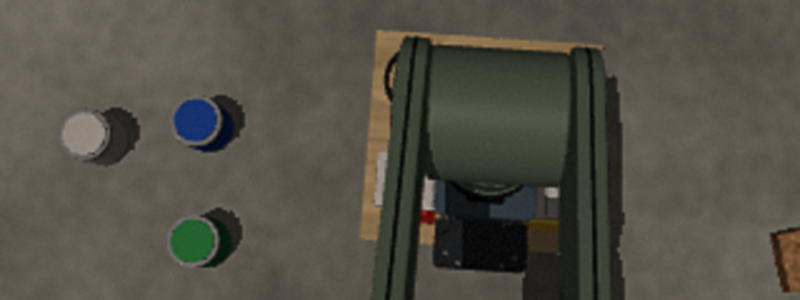

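The arm hides the panel in the top view. The tins stand undisturbed: white at crop (85,134), blue at (198,121), green at (194,241). I'll move over the white tin, keeping the same yaw, and recheck the panel from there.

>>> send_rows:
  targets: "0.035 0.002 0 0 0 0 100;0.075 0.004 0 0 0 0 100;0.115 0.006 0 0 0 0 100;0.155 0.009 0 0 0 0 100;0.195 0.012 0 0 0 0 100;0.235 0.015 0 0 0 0 100;0.275 0.018 0 0 0 0 100;0.315 0.021 0 0 0 0 100;0.355 0.024 0.01 0 0 0 100;0.39 0.027 0.02 0 0 0 100;0.415 0.027 0.03 0 0 0 100;0.428 0.027 0.038 0 0 0 100"

```text
time_s: 23.35
ee_pos: [554.8, 404.7, 136.4]
ee_rot: [-179.7, 0.2, 85.9]
force: [0.2, -1.0, 0.1]
gripper_width: 91.1
gripper_force: 0.0
```

Run:
```python
from h import *
f=eyes.grab_frame("top"); 
h=hsv(f); m=((h[...,1]<45)&(h[...,2]>125)).astype(np.uint8)
for b in blobs(m,80): print(b.mean(0),rect(f,b,70),rect(f,b,60),cv2.boundingRect(b))
for c in('red','yellow','wood'):
  for b in blobs(mask(f,c),20): print(c,b.mean(0),cv2.boundingRect(b),rect(f,b,12))
m=mask(f,'blue')
for b in blobs(m,80): print('blue',b.mean(0),rect(f,b,60))
im=f["image"][130:240,260:390]; cv2.imwrite("pics/t3.png",cv2.resize(im,None,fx=5,fy=5,interpolation=cv2.INTER_CUBIC))
go(556.2,402.5,35,85.8)
```

```text
[321.55072 203.57971] [501.1 -22.  218.2  64.5  85.8] [502.  -22.2 220.5  65.2  85.8] (280, 190, 83, 28)
[599.38464 362.04395] [  88.2 -726.6   78.7   68.3  -25. ] [  84.9 -734.2   79.5   69.   -25. ] (584, 346, 30, 33)
red [294.      216.04762] (285, 214, 19, 6) [468.9  54.2  51.   13.6  85.8]
wood [323.66608 192.4755 ] (276, 142, 95, 90) [553.6 -26.8 259.8 240.3  85.8]
wood [557.3263  133.61052] (541, 117, 34, 34) [ 703.5 -708.5   99.4   96.1   -4.6]
wood [460.6174  231.65218] (442, 218, 38, 28) [ 422.5 -410.8   98.    63.3  -79.3]
blue [546.8172   96.48387] [ 795.9 -654.7   94.8   93.   -59.8]
blue [207.4     177.66667] [571.4 283.4  43.3  40.9  89.7]
shift [-0.0021  0.0028  0.0999] turn [-0.35  0.19  0.17] t 23.4
```

View pics/t3.png

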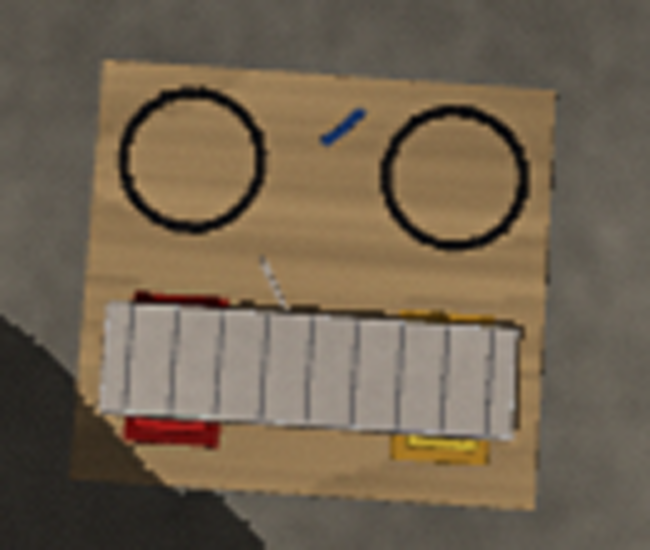

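The panel lies flat across both rests, parallel to the board (yaw 85.8) and within about 1–2 mm of centre. Both rings are clear, at crop (192,160) and (455,177). Now the white tin.

>>> send_rows:
  targets: "0 0 0 0 0 0 100;0 0 0.015 0 0 0 100;0 0 0.035 0 0 0 100;0 0 0.055 0 0 0 100;0 0 0.075 0 0 0 100;0 0 0.092 0 0 0 100;0 0 0.104 0 0 0 100;0 0 0.111 0 0 0 100;0 0 0.111 0 0 0 100;0 0 0.111 0 0 0 100"

```text
time_s: 24.23
ee_pos: [556.8, 401.7, 30.4]
ee_rot: [180.0, -0.0, 85.8]
force: [-0.0, 0.7, -0.6]
gripper_width: 91.6
gripper_force: 0.0
```

>>> send_rows:
  targets: "0 0 0 0 0 0 50;0 0 0 0 0 0 50;0 0 0 0 0 0 50;0 0 0 0 0 0 50;0 0 0 0 0 0 50;0 0 0 0 0 0 50;0 0 0 0 0 0 50;0 0 0 0 0 0 50;0 0 0 0 0 0 50;0 0 0 0 0 0 50"

```text
time_s: 25.07
ee_pos: [556.5, 402.4, 30.1]
ee_rot: [180.0, -0.0, 85.8]
force: [-0.6, -0.5, 2.1]
gripper_width: 55.6
gripper_force: 30.0
```

>>> send_rows:
  targets: "0 0 -0.015 0 0 0 50;0 0 -0.04 0 0 0 50;0 0 -0.07 0 0 0 50;0 0 -0.1 0 0 0 50;0 0 -0.125 0 0 0 50;0 0 -0.13 0 0 0 50;0 0 -0.13 0 0 0 50;0 0 -0.13 0 0 0 50"

```text
time_s: 25.73
ee_pos: [555.5, 401.6, 157.9]
ee_rot: [-179.9, 0.1, 85.8]
force: [0.8, 0.3, -2.5]
gripper_width: 55.6
gripper_force: 30.0
```

```bash
python3 -c "
from h import *
go(623.4,42.7,158,85.8)"
```

```text
shift [-0.353   0.094   0.0004] turn [-0.13  0.12  0.01] t 25.7333
```

>>> send_rows:
  targets: "-0.025 0.006 0 0 0 0 50;-0.06 0.016 0 0 0 0 50;-0.098 0.026 0 0 0 0 50;-0.136 0.036 0 0 0 0 50;-0.174 0.046 0 0 0 0 50;-0.212 0.056 0 0 0 0 50;-0.25 0.066 0 0 0 0 50;-0.288 0.076 0 0 0 0 50;-0.322 0.086 0 0 0 0 50;-0.345 0.092 0 0 0 0 50;-0.3535 0.0935 0 0 0 0 50;-0.3535 0.0935 0 0 0 0 50"

```text
time_s: 26.73
ee_pos: [622.5, 40.6, 157.2]
ee_rot: [-179.7, 0.1, 85.6]
force: [0.9, 1.1, -2.4]
gripper_width: 55.5
gripper_force: 30.0
```

>>> send_rows:
  targets: "0 0 0.02 0 0 0 50;0 0 0.04 0 0 0 50;0 0 0.06 0 0 0 50;0 0 0.07 0 0 0 50;0 0 0.07 0 0 0 50;0 0 0.07 0 0 0 50;0 0 0.07 0 0 0 50"

```text
time_s: 27.32
ee_pos: [624.4, 43.6, 90.7]
ee_rot: [179.9, -0.0, 85.8]
force: [0.2, -0.1, -2.3]
gripper_width: 55.4
gripper_force: 30.0
```

```bash
python3 -c "
from h import *
go(623.4,42.7,41.5,85.8)"
```

```text
shift [-0.001  -0.001   0.0492] turn [ 0.1  -0.02  0.05] t 27.3167
```

>>> send_rows:
  targets: "-0.0005 -0.0007 0.012 0 0 0 50;-0.0005 -0.0007 0.024 0 0 0 50;-0.0005 -0.0007 0.034 0 0 0 50;-0.0005 -0.0007 0.041 0 0 0 50;-0.0005 -0.0007 0.045 0 0 0 50;-0.0005 -0.0007 0.0475 0 0 0 50;-0.0005 -0.0007 0.0485 0 0 0 50;-0.0005 -0.0007 0.0485 0 0 0 50;-0.0005 -0.0007 0.0485 0 0 0 50;-0.0005 -0.0007 0.0485 0 0 0 50"

```text
time_s: 28.15
ee_pos: [623.2, 42.4, 42.1]
ee_rot: [179.9, -0.0, 85.8]
force: [-1.3, 0.1, 3.3]
gripper_width: 55.8
gripper_force: 30.0
```

>>> send_rows:
  targets: "0 0 0 0 0 0 80;0 0 0 0 0 0 80;0 0 0 0 0 0 80;0 0 0 0 0 0 80;0 0 0 0 0 0 80;0 0 0 0 0 0 80"

```text
time_s: 28.65
ee_pos: [623.0, 42.4, 41.3]
ee_rot: [180.0, 0.0, 85.8]
force: [-0.2, -0.2, 0.4]
gripper_width: 73.1
gripper_force: 0.0
```

>>> send_rows:
  targets: "0 0 -0.015 0 0 0 80;0 0 -0.04 0 0 0 80;0 0 -0.07 0 0 0 80;0 0 -0.1 0 0 0 90;0 0 -0.11 0 0 0 100;0 0 -0.11 0 0 0 100;0 0 -0.11 0 0 0 100"

```text
time_s: 29.23
ee_pos: [622.6, 42.4, 150.9]
ee_rot: [-180.0, 0.0, 85.8]
force: [-0.8, 0.5, -0.4]
gripper_width: 90.9
gripper_force: 0.0
```

```bash
python3 -c "
from h import *
go(571.4,283.4,140,85.8)"
```

```text
shift [ 0.2367 -0.0687  0.0108] turn [-0.02  0.01  0.01] t 29.2333
```

>>> send_rows:
  targets: "0.025 -0.007 0 0 0 0 100;0.06 -0.017 0 0 0 0 100;0.098 -0.028 0 0 0 0 100;0.136 -0.039 0 0 0 0 100;0.17 -0.049 0 0 0 0 100;0.205 -0.059 0 0 0 0 100;0.228 -0.066 0.005 0 0 0 100;0.237 -0.069 0.011 0 0 0 100;0.237 -0.069 0.011 0 0 0 100;0.237 -0.069 0.011 0 0 0 100;0.237 -0.069 0.011 0 0 0 100"

```text
time_s: 30.15
ee_pos: [571.5, 282.2, 139.3]
ee_rot: [-179.9, 0.1, 85.7]
force: [0.1, 0.1, -0.3]
gripper_width: 91.2
gripper_force: 0.0
```

Run:
```python
from h import *
f=eyes.grab_frame("top"); g=cv2.cvtColor(f["image"],cv2.COLOR_BGR2HSV)
m=((g[...,1]<45)&(g[...,2]>110)).astype(np.uint8)
for b in blobs(m,80): print('w',rect(f,b,72),b.mean(0))
im=f["image"][130:240,260:390]; cv2.imwrite("pics/t4.png",cv2.resize(im,None,fx=5,fy=5,interpolation=cv2.INTER_CUBIC))
go(571.4,283.4,29,85.8)
```

```text
w [578.7 538.7 962.3 414.  -38.6] [100.52079 184.83041]
w [ 3.602e+02 -6.307e+02  4.881e+02  3.116e+02 -1.000e-01] [558.89594 249.9012 ]
w [ 401.6 -266.9  208.7  181.2   84.5] [414.825   236.87045]
w [875.   26.  246.9 129.  -69.4] [305.41367  70.73941]
w [ 240.8 -349.2  234.7  127.   -84.3] [452.40726 301.94647]
w [500.1 -30.9 199.9  64.7  85.8] [328.29443 202.91667]
w [  64.4 -307.4  146.6  135.8   57.1] [440.22607 371.72174]
w [  90.6 -720.7   83.3   81.2  -35.9] [597.9604  360.94058]
w [576.1 461.9  73.3  61.7  12.3] [138.2381  176.07143]
w [ 833.9 -188.3  100.8   69.1   23. ] [379.65488  82.71681]
w [439.8 283.5  60.   59.7  30.5] [203.83545 227.18988]
w [400.8 592.9  81.   66.6  19.7] [ 86.610466 241.32558 ]
w [623.   44.3  51.   49.4 -18.3] [296.69092 157.41818]
w [ 551.9 -189.5   72.2   57.4   -7. ] [383.9902  184.84314]
w [  56.6 -633.9   60.5   35.8    6.9] [566.01587 375.68253]
w [ 538.4 -258.9   57.3   50.1   34.1] [408.89655 187.023  ]
w [ 174.9 -363.6   44.5   42.   -39.9] [456.18842 329.56522]
w [ 583.2 -506.2   57.1   29.6   15.6] [501.20636 170.31746]
w [ 477.5 -471.4   40.6   37.2   -3.8] [492.   210.88]
w [  61.4 -523.1   48.1   41.7  -39.5] [521.3176 376.2353]
w [ 180.5 -230.2   50.9   27.4   41.7] [404.87692 327.8154 ]
w [ 124.3 -521.6   44.1   31.   -27.2] [519.1754 349.9123]
w [330.6 252.6  53.6  26.   17.6] [214.7258 269.0484]
shift [ 0.0014 -0.0005  0.1109] turn [-0.03  0.06 -0.09] t 30.2
```

The white tin measures (623, 44), within about 2 mm of its ring centre. Now the blue tin.

>>> send_rows:
  targets: "0.0008 0 0.02 0 0 0 100;0.0008 0 0.045 0 0 0 100;0.0008 0 0.07 0 0 0 100;0.0008 0 0.09 0 0 0 100;0.0008 0 0.103 0 0 0 100;0.0008 0 0.11 0 0 0 100;0.0008 0 0.11 0 0 0 100;0.0008 0 0.11 0 0 0 100"

```text
time_s: 30.87
ee_pos: [572.3, 283.9, 30.8]
ee_rot: [180.0, -0.0, 85.7]
force: [0.3, -0.5, 0.7]
gripper_width: 91.5
gripper_force: 0.0
```

>>> send_rows:
  targets: "0 0 0 0 0 0 50;0 0 0 0 0 0 50;0 0 0 0 0 0 50;0 0 0 0 0 0 50;0 0 0 0 0 0 50;0 0 0 0 0 0 50;0 0 0 0 0 0 50;0 0 0 0 0 0 50;0 0 0 0 0 0 50;0 0 0 0 0 0 50"

```text
time_s: 31.7
ee_pos: [571.6, 284.7, 30.6]
ee_rot: [180.0, -0.0, 85.8]
force: [-1.1, 0.5, 3.9]
gripper_width: 55.4
gripper_force: 30.0
```

>>> send_rows:
  targets: "0 0 -0.015 0 0 0 50;0 0 -0.04 0 0 0 50;0 0 -0.07 0 0 0 50;0 0 -0.1 0 0 0 50;0 0 -0.135 0 0 0 50;0 0 -0.14 0 0 0 50;0 0 -0.14 0 0 0 50;0 0 -0.14 0 0 0 50"

```text
time_s: 32.37
ee_pos: [570.8, 284.2, 168.9]
ee_rot: [-179.9, 0.1, 85.8]
force: [-0.9, 0.5, -3.2]
gripper_width: 55.7
gripper_force: 30.0
```

```bash
python3 -c "
from h import *
go(612,-107,168,85.8)"
```

```text
shift [-0.3871  0.0698  0.0012] turn [-0.11  0.08  0.  ] t 32.3667
```

>>> send_rows:
  targets: "-0.025 0.004 0 0 0 0 50;-0.062 0.011 0 0 0 0 50;-0.1 0.018 0 0 0 0 50;-0.138 0.025 0 0 0 0 50;-0.176 0.032 0 0 0 0 50;-0.214 0.039 0 0 0 0 50;-0.252 0.046 0 0 0 0 50;-0.29 0.053 0 0 0 0 50;-0.328 0.06 0 0 0 0 50;-0.362 0.066 0 0 0 0 50;-0.382 0.069 0 0 0 0 50;-0.388 0.0692 0 0 0 0 50"

```text
time_s: 33.37
ee_pos: [610.8, -111.0, 166.9]
ee_rot: [-179.7, 0.1, 85.6]
force: [1.5, 0.3, -2.2]
gripper_width: 55.5
gripper_force: 30.0
```

>>> send_rows:
  targets: "0 0 0 0 0 0 50;0 0 0.02 0 0 0 50;0 0 0.045 0 0 0 50;0 0 0.065 0 0 0 50;0 0 0.08 0 0 0 50;0 0 0.08 0 0 0 50;0 0 0.08 0 0 0 50;0 0 0.08 0 0 0 50"

```text
time_s: 34.03
ee_pos: [612.6, -106.5, 90.8]
ee_rot: [180.0, -0.0, 85.9]
force: [0.0, -0.1, -2.7]
gripper_width: 55.3
gripper_force: 30.0
```

```bash
python3 -c "
from h import *
go(612,-107,42,85.8)"
```

```text
shift [-0.0006 -0.0006  0.0488] turn [ 0.04 -0.01  0.06] t 34.0333
```

>>> send_rows:
  targets: "-0.0005 -0.0005 0.012 0 0 0 50;-0.0005 -0.0005 0.024 0 0 0 50;-0.0005 -0.0005 0.034 0 0 0 50;-0.0005 -0.0005 0.041 0 0 0 50;-0.0005 -0.0005 0.045 0 0 0 50;-0.0005 -0.0005 0.0475 0 0 0 50;-0.0005 -0.0005 0.0485 0 0 0 50;-0.0005 -0.0005 0.0485 0 0 0 50;-0.0005 -0.0005 0.0485 0 0 0 50;-0.0005 -0.0005 0.0485 0 0 0 50"

```text
time_s: 34.87
ee_pos: [611.8, -107.8, 42.6]
ee_rot: [180.0, 0.0, 85.8]
force: [-1.3, 0.0, 3.1]
gripper_width: 55.6
gripper_force: 30.0
```

>>> send_rows:
  targets: "0 0 0 0 0 0 50;0 0 0 0 0 0 80;0 0 0 0 0 0 80;0 0 0 0 0 0 80;0 0 0 0 0 0 80;0 0 0 0 0 0 80;0 0 0 0 0 0 80"

```text
time_s: 35.45
ee_pos: [611.7, -108.0, 41.7]
ee_rot: [180.0, 0.0, 85.8]
force: [0.1, 0.6, 0.5]
gripper_width: 72.7
gripper_force: 0.0
```

>>> send_rows:
  targets: "0 0 -0.015 0 0 0 80;0 0 -0.04 0 0 0 80;0 0 -0.07 0 0 0 80;0 0 -0.1 0 0 0 90;0 0 -0.13 0 0 0 100;-0.04 0 -0.13 0 0 0 100;-0.08 0 -0.13 0 0 0 100;-0.12 0 -0.13 0 0 0 100;-0.16 0 -0.13 0 0 0 100;-0.2 0 -0.13 0 0 0 100;-0.23 0 -0.13 0 0 0 100;-0.25 0 -0.13 0 0 0 100"

```text
time_s: 36.45
ee_pos: [592.5, -360.8, 171.5]
ee_rot: [180.0, 0.1, 85.7]
force: [-0.3, 0.6, -0.1]
gripper_width: 91.4
gripper_force: 0.0
```

>>> send_rows:
  targets: "0 0 0 0 0 0 100;0 0 0 0 0 0 100;0 0 0 0 0 0 100;0 0 0 0 0 0 100"

```text
time_s: 36.78
ee_pos: [593.6, -355.9, 171.9]
ee_rot: [-180.0, -0.0, 85.9]
force: [0.7, -0.2, -0.0]
gripper_width: 91.2
gripper_force: 0.0
```

Run:
```python
from h import *
f=eyes.grab_frame("top")
for b in blobs(mask(f,'blue'),60): print(rect(f,b,72),b.mean(0))
im=f["image"][130:250,140:400]; cv2.imwrite("pics/t5.png",cv2.resize(im,None,fx=3,fy=3,interpolation=cv2.INTER_CUBIC))
```

```text
[ 606.9 -103.1   55.9   43.9  -46. ] [351.73215 163.30357]
```

View pics/t5.png

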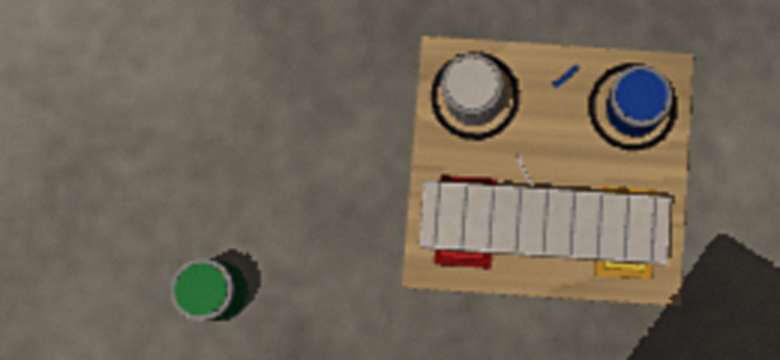

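The white tin is in the left ring (475,90), the blue tin in the right ring (635,105), and the panel is flat on both rests. The green tin hasn't moved, and the gripper is clear of everything. I'm handing in.

```bash
python3 -c "
from h import *
print(env.job_done())"
```

```text
the job is handed in; nothing more can be done
None
```

I placed both rests, the panel, the primer tin and the topcoat tin in the order you asked, released everything and handed the job in at about 37 s. Camera checks put the rests within about 1 mm and the panel and white tin within about 2 mm of centre; I judged the blue tin from the final top view and the arm's release position. The judge returned no verdict.

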